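Loading a cabinet's fittings into a kit tray, tall leg last

ROBOT

A 6-joint arm with a two-finger parallel gripper is mounted at the origin on the work surface. World frame = base frame: x ahead of the robot, y to its left, z up, the work surface at z = 0. Lengths are in mm, angles in degrees, forces in N, time in s.
With the tool pointing down it reaches from about 325 to 775 mm from the base axis. Payload 5.5 kg.
Tool frame: the origin (TCP) lies at the very end of the fingers, on their centre line; the grasp point (between the pads) lies 19 mm behind it (env.grip_point_offset is the distance from the TCP to the grasp point, in mm); z points along the fingers, y is the line along which they close (so a half turn about z gives the same grasp; the last joint's range is limited). The gripper opens to 88 mm and grips with 3 to 60 N. Pads are 20 mm wide; open, the fingers measure 115 mm over their backs; the gripper's body (75 mm by 178 mm) begins 61 mm behind the grasp point.
Start: joints at [-73.264, 5.22, 70.514, -0, 104.267, -3.249], TCP at [205.062, -563.885, 222.631] pointing down, gripper open.
Joint ranges: [-164.24, 164.24], [-49.07, 125.15], [9.68, 141.18], [-86.29, 266.29], [3.28, 154.24], [-151.56, 151.56]. Speed limits (degrees/s): [147.25, 147.25, 172.46, 180, 180, 180].

INTERFACE

Orientations are given as [roll, pitch, yaw] about the fixed x, y, z axes, in that order (R = Rz(yaw) Ry(pitch) Rx(roll)).
In Python, from rig import env, cams, nets gives the robot as it stands. Calls block until the motion is done:
- env.move_pose(position, orientation): joint-space move of the TCP to a pose.
- env.move_linear(position, attitude=None, speed=150, stop_force=None): straight line of the TCP; attitude=None keeps the orientation; speed is the mean speed in mm/s. With stop_force (N) it stops when the force on the tool has changed by that much, and returns True; else False.
- env.set_joints(angles): joint-space move.
- env.move_gripper(opening, grasp_force=None): finger opening in mm; grasp_force is the grip in N (None keeps the last); returns when the fingers have stopped.
- env.sleep(seconds).
- env.inverse_kinematics(position, orientation): joint angles nearest the present ones, or None.
- env.state(): the state.
- cams.camera(name): name is "side" or "top"; returns a dict with "image" (384x512x3 uint8, blue, green, red), "range_z" (384x512 float32, mm along the optical axis (not along the pixel's ray), 0 where there is no reading), "fx", "fy", "cx", "cy" (pixels), "R" (3x3) and "t" (3): a world point X has camera coordinates R X + t. Camera axes: x right, y down, z forward; pixel columns grow to the right and rows downward; lengths in mm; the calibration is good to about 2 mm. A picture is of the moment at which its call begins.
A pose or a line that the arm cannot do raises env.MotionError and nothing moves.
- env.close_job(): hands the job in; it is judged then, once.
Trained networks look in a picture, given as the dict that the camera call returned (one of the last four; its "shot" number tells which), for a name from the list of things; names that differ only in an ending like _2 or _b are one class to them, and where a whole thing is asked for, a point or a joint stands for the part that bears it (a point fixed in the world has none). Each returns a list of dicts, best first, with "p" (0 to 1); they miss things now and then, are a little off and sometimes report something else, mostly with a low value. They report only what shows in the picture. A call takes as long as a camera call. They do not tell look-alikes from the thing itself.
- nets.trace(picture, thing): "region" (384x512 bool, what is visible of it) and "pixel" ([column, row] in pixels, amid what is visible of it).
The state is a dict: "t": time; "qpos": joint angles; "qvel": joint speeds; "effort": joint torques, N m; "ee_pos": TCP position; "tool_rot": TCP orientation; "force": force on the tool from outside, world axes, zero at the start; "ft_torque": the same for the moment, N m; "opening": finger opening in mm; "grasp_force": force on a finger pad.
Only numpy, scipy, OpenCV 4.12 (cv2) and the standard library are available. Lean on these libraries where they do the work, as an engineer would, in place of code of your own. Each camera call takes 0.05 s, during which the arm holds its last target. There are 200 camera calls.

TASK

Load the kit tray for the next cabinet: set the bow handle on its feet in the long compartment and the drawer knob on its small foot in the square end compartment, and only when both are in, take the round turned leg from the sloping rack and stand it upright, thick end down, in the square middle compartment. Set each part down on the tray's floor rather than dropping it, and leave the square leg in the rack and the other things on the bench where they are.

Things in the scene. Friction and masses are not known exactly. Their poses are not given: they have to be found in the camera images.
- tray: Fixed open wooden tray, 150 (x) by 96 (y) by 20 mm high; origin: centre of its underside, z up. Floor 5 mm thick; walls and dividers rise 15 mm above it. Long compartment along x on the -y side; on the +y side, from -x to +x: a narrow one already full of wooden biscuits, the square middle one (leg), the square end one (knob). Yaw within about 32 degrees.
- handle_bay (a point): Centre of the floor of the long compartment, 138 (tray x) by 30 (tray y) mm, 15 mm deep; tray frame (0, -27, 5) mm, axes as the tray's.
- knob_bay (a point): Centre of the floor of the square end compartment at the tray's +x end, 50 by 50 mm, 15 mm deep; tray frame (44, 17, 5) mm.
- leg_bay (a point): Centre of the floor of the square middle compartment, 50 by 50 mm, 15 mm deep; tray frame (-10, 17, 5) mm, 54 mm from the knob's. A leg standing here blocks the gripper's way to the two others.
- handle_c (a point): Centre of the loose beech bow handle (half-way up, 20 mm above its underside, directly under the bar). Straight bar 120 mm long (its x), 16 mm wide (its y), occupying 22 to 40 mm above its underside, on two feet 20 by 16 mm at x = +-48 mm. Stands on its feet on the bench at any yaw; 50 g.
- knob_c (a point): Centre of the loose round turned beech drawer knob, 42 mm high (21 mm above its underside), standing with its small foot (34 mm diameter) down; z is its axis. Neck 22 mm diameter at 12 to 16 mm, head 40 mm diameter from 21 to 38 mm above its underside; 40 g.
- leg_c (a point): Middle of the loose round turned beech leg, 150 mm long, on its axis; z runs from thick to thin end. From the thick end: 40 mm diameter at 0-26, bead of 40 at 74-82, plain 28 mm shaft at 86-146 mm (sticks out of the rack, best gripped there). 100 g. Starts in one of the rack's two bays, thick end down, leaning 40 degrees from vertical, thin end roughly towards the robot.
- rack: Fixed wooden rack, 170 (y) by 150 (x) by 110 mm high; origin: centre of its underside. Its board leans 40 degrees from vertical towards its -x (roughly the robot); two legs lie on its upper face at y = +-42.5 mm, on a ledge, between ribs 45 mm apart ending 85 mm up the board. The legs' axes point along (-0.643, 0, 0.766) in its frame. The legs' tops stand 160 mm above the bench. A leg is free: lift it off.
- squareleg_c (a point): Middle of the square-section leg in the other bay of the rack, 150 mm long, 40 mm square foot and band, 26 mm square shaft: not wanted, leave it.
- sander_c (a point): Centre of a loose sanding block 90 by 50 by 26 mm with a black rubber sole, lying among the parts: leave it.
- chisel_c (a point): A loose chisel lying along its x, handle 28 mm diameter from x = -120 to 0 mm, blade to x = +117 mm; the point is 14 mm above the bench: leave it.
- caliper_c (a point): A loose caliper lying flat, its beam from x = -80 to +120 mm, 14 mm high: leave it.
- hammer_grip (a point): Grip of a loose hammer lying on the bench: leave it.
- glue_c (a point): Middle of a loose white glue bottle, 64 mm diameter, 170 mm high, standing: leave it.
Not all that is in view belongs to the job. What is shaped like the part that bears handle_c but turquoise is not meant. Several things have the shape of the tray; the one meant has the colours described above.

How it is judged:
By the outcome, as a careful person would: the job done as asked, in the order asked, and still so for the second after the job is handed in, with the robot touching nothing.
It also fails if it takes over 64 s, if anything falls off the work surface, if the arm or the gripper's body presses on something with over 40 N, if the wrist force passes 120 N, or if a joint passes its speed limit or range.

## Working session

There is one attempt and no reset: what is moved stays moved. The work goes in short steps, each a Python script; the robot and the scene stay as the last script left them, time stands still between calls to the robot, and variables do not carry over. Pictures are saved under pics/ and viewed, at most 10 in all, crops included, and the job is handed in when it is done.

```bash
ls; mkdir -p pics; cat > h.py <<'E'
from rig import env,cams,nets
import numpy as np,cv2
def cloud(c):
    z=c["range_z"].astype(float);v,u=np.mgrid[:z.shape[0],:z.shape[1]]
    P=np.stack([(u-c["cx"])*z/c["fx"],(v-c["cy"])*z/c["fy"],z],-1)
    W=(P-np.array(c["t"]))@np.array(c["R"]); W[z<=0]=np.nan
    return W
E
python3 - <<'E'
from h import *
np.set_printoptions(precision=1,suppress=True)
for n in("top","side"):
    c=cams.camera(n);cv2.imwrite(f"pics/{n}0.png",cv2.resize(c["image"],(800,600)));W=cloud(c)
    np.savez(f"{n}0.npz",W=W,im=c["image"],R=c["R"],t=c["t"],k=[c["fx"],c["fy"],c["cx"],c["cy"]])
    print(n,-np.array(c["R"]).T@np.array(c["t"]),c["fx"])
    for th in("tray","handle_c","knob_c","leg_c","rack","squareleg_c","sander_c","glue_c","chisel_c","hammer_grip","caliper_c"):
        for d in nets.trace(c,th)[:4]:
            if d["p"]<.2: continue
            r=d["region"];w=W[r];w=w[~np.isnan(w[:,0])]
            print(th,round(d["p"],2),np.array(d["pixel"]),r.sum(),"med",np.median(w,0),"zmax",np.percentile(w[:,2],98) if len(w) else 0,"bgr",np.median(c["image"][r],0))
print(env.state()["t"])
E
```

```text
pics
top [ 237.1    8.1 1716.2] 493.71658930637466
tray 0.87 [230.2 206.4] 1203 med [490.2  75.5   6.3] zmax 25.04820143734644 bgr [24. 38. 64.]
tray 0.62 [294.8 239.1] 1218 med [ 375.9 -144.     6.6] zmax 25.247751945883003 bgr [113. 120.  44.]
tray 0.51 [229.3 145.8] 365 med [709.8  97.2  20.4] zmax 31.358238597252893 bgr [ 80. 114. 124.]
handle_c 0.69 [281.2 111.8] 186 med [829.9 -90.5  36.6] zmax 45.54345378982611 bgr [ 97.5 106.5  38. ]
handle_c 0.67 [273.5 153.2] 208 med [678.6 -62.5  36.5] zmax 47.01938972503853 bgr [ 78. 117. 145.]
knob_c 0.69 [318.4 170.5] 444 med [ 623.4 -226.1   24.2] zmax 32.42449738945323 bgr [ 47.5  78.  117. ]
knob_c 0.68 [227.7 150.6] 365 med [698.8  96.1  20.5] zmax 31.358238597252893 bgr [ 77. 110. 123.]
leg_c 0.55 [166.9 187.2] 261 med [535.8 290.2 116.4] zmax 167.18645171676826 bgr [ 56.  84. 107.]
rack 0.76 [177.1 180.5] 1347 med [570.1 265.6  44.5] zmax 103.25740437474569 bgr [36. 59. 91.]
rack 0.46 [230.9 207.1] 1189 med [488.4  77.8   6.1] zmax 24.88447175711877 bgr [24. 38. 64.]
squareleg_c 0.54 [182.  169.2] 334 med [603.  242.1 116.7] zmax 
[... 1594 characters left out ...]
eg_c 0.61 [225.4 131.3] 144 med [528.7 265.6 120.7] zmax 163.97776948961916 bgr [39.  69.  94.5]
rack 0.6 [241.4 152.5] 1351 med [571.7 255.9  12.4] zmax 99.96348518355525 bgr [19. 41. 66.]
squareleg_c 0.7 [246.2 134.5] 177 med [598.2 216.  123.1] zmax 166.6501494771737 bgr [ 46.  83. 109.]
glue_c 0.94 [158.1 130.9] 535 med [293.6 392.8  85. ] zmax 169.1562375043885 bgr [74. 81. 86.]
chisel_c 0.55 [287.5 177.3] 367 med [706.5  92.4  18.7] zmax 28.971244570936975 bgr [ 65. 108. 118.]
hammer_grip 0.63 [215.1 121.6] 476 med [522.1 495.4  20. ] zmax 28.814427349652444 bgr [ 64. 105. 119.]
caliper_c 0.58 [251.5 365.5] 824 med [ 419.3 -522.6    9.3] zmax 16.076671139095748 bgr [ 92. 100. 109.]
1.2
```

View pics/top0.png

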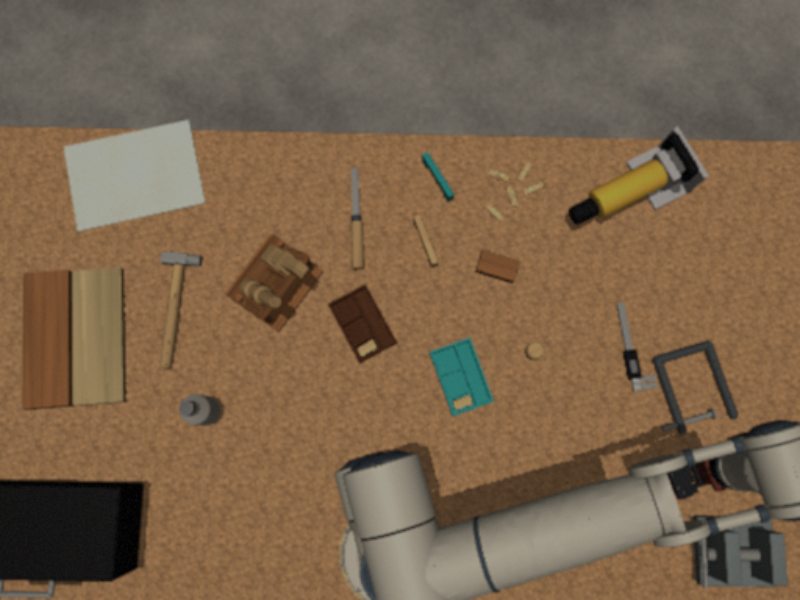

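View pics/side0.png

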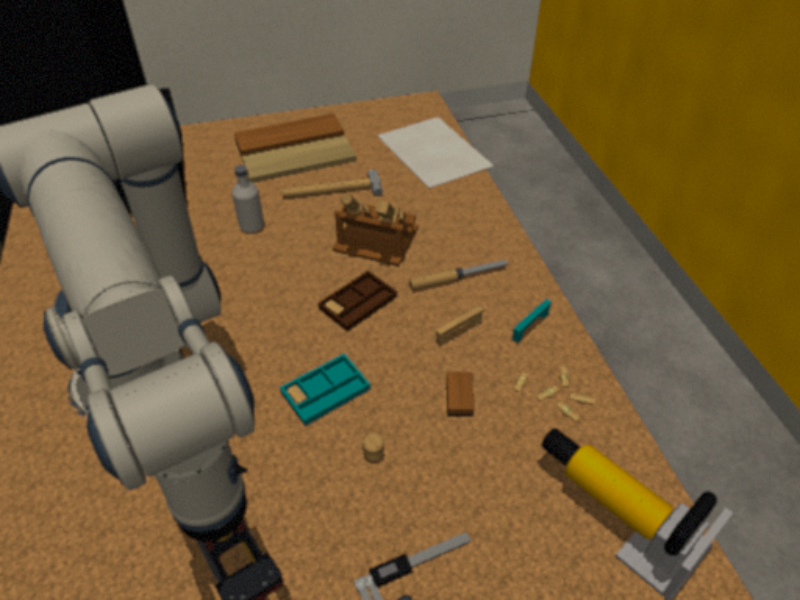

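Top view (512-px coordinates): the brown tray is at (230,206), with a turquoise look-alike tray at (295,239). The beech handle is at (273,153), with a turquoise look-alike at (281,112). The knob is at (342,224), and the rack is at (177,180) with legs at (167,187) and (182,169). By colour I choose the brown tray, the beech handle and the lone beech knob. Next I'll fit them and check which leg is round in one crop.

```bash
cat > fit.py <<'E'
from h import *
np.set_printoptions(precision=1,suppress=True)
def rect(P):
    (c,s,a)=cv2.minAreaRect(P.astype(np.float32)); 
    w,h=s
    if w<h:w,h,a=h,w,a+90
    return np.array(c),w,h,(a+90)%180-90
def near(W,c,r,z0,z1):
    m=(np.hypot(W[...,0]-c[0],W[...,1]-c[1])<r)&(W[...,2]>z0)&(W[...,2]<z1);return m
E
python3 - <<'E'
from fit import *
crops=[]
for n in("top","side"):
    d=np.load(f"{n}0.npz");W=d["W"];im=d["im"]
    print(n,"bench z",np.nanmedian(W[near(W,(550,-50),40,-30,30)][:,2]))
    dark=near(W,(490,76),120,-15,30)&(im.max(-1)<90)
    # keep largest blob
    k,l,s,_=cv2.connectedComponentsWithStats(dark.astype(np.uint8));b=l==1+np.argmax(s[1:,4])
    m=cv2.dilate(b.astype(np.uint8),np.ones((3,3)))>0
    m&=near(W,(490,76),130,12,30)
    print("tray",rect(W[m][:,:2]),m.sum(),np.median(W[m],0))
    m=near(W,(677,-63),90,25,50);print("handle",rect(W[m][:,:2]),m.sum(),W[m].mean(0))
    m=near(W,(440,-312),40,28,55);print("knob",rect(W[m][:,:2]),m.sum(),W[m].mean(0),cv2.minEnclosingCircle(W[m][:,:2].astype(np.float32)))
    for q in((528,265),(600,216)):
        m=near(W,q,48,115,200);P=W[m];
        print("leg",m.sum(),P.mean(0),"ext",P.min(0),P.max(0), [P[(P[:,2]>a)&(P[:,2]<a+12)].mean(0) for a in(118,130,142,154)])
    m=near(W,(570,256),140,75,112);print("rackhi",rect(W[m][:,:2]))
    m=near(W,(570,256),140,12,112);print("rack",rect(W[m][:,:2]))
    u,v=(175,180) if n=="top" else (238,140)
    crops.append(cv2.resize(im[v-28:v+28,u-36:u+36],(396,308),interpolation=cv2.INTER_CUBIC))
    a=[(273,153,20),(342,224,20),(230,206,36)] if n=="top" else [(293,206,26),(238,284,20),(231,191,36)]
    crops.append(np.hstack([cv2.resize(im[v-r:v+r,u-r:u+r],(132,132),interpolation=cv2.INTER_CUBIC) for u,v,r in a]))
I=np.hstack([np.vstack(crops[:2]),np.vstack(crops[2:])])
cv2.imwrite("pics/crop0.png",np.clip(I*1.8,0,255).astype(np.uint8))
E
```

```text
top bench z -1.049709899569708
tray (array([490.3,  76.8]), 150.76727294921875, 96.29399108886719, 29.64181137084961) 355 [484.2  74.3  18.6]
handle (array([679.2, -61.2]), 118.04877471923828, 17.57570457458496, 20.3471622467041) 167 [678.1 -61.3  37.6]
knob (array([ 433. , -303.8]), 38.58402633666992, 37.05689239501953, -86.7056245803833) 110 [ 433.1 -303.9   40.2] ((433.95709228515625, -303.8964538574219), 20.29539680480957)
leg 145 [520.1 267.5 144. ] ext [497.6 239.2 115.3] [550.5 300.9 170.9] [array([534.7, 287.5, 122.9]), array([523.4, 276.3, 136.4]), array([513.3, 256.7, 149.9]), array([511. , 254.3, 160. ])]
leg 177 [591.4 222.  142.6] ext [563.9 187.4 115.2] [625.6 261.4 172.8] [array([606.4, 241.2, 122.6]), array([594.8, 230.5, 136.7]), array([583.1, 212. , 148.9]), array([580.8, 205.1, 159.2])]
rackhi (array([574.1, 270.4]), 169.97178649902344, 83.94789123535156, -33.97166442871094)
rack (array([554.8, 241.7]), 236.91534423828125, 169.98170471191406, 56.12638854980469)
side bench z -0.6187394145315461
tray (array([493.4,  77.3]), 154.98159790039062, 102.27288818359375, 30.
[... 196 characters left out ...]
900146484, 36.639095306396484, 76.05583190917969) 158 [ 436.  -307.    39.8] ((434.8371276855469, -304.3037414550781), 20.952930450439453)
leg 94 [521.5 256.7 144.3] ext [499.8 237.5 115.5] [551.5 296.4 168.1] [array([536. , 271.8, 122.1]), array([525.2, 256.9, 136. ]), array([515.8, 247.5, 150.6]), array([512.9, 251.8, 159.9])]
leg 110 [590.6 208.1 146.6] ext [566.4 186.5 115.7] [629.2 244.9 169.5] [array([608.1, 224.1, 123.4]), array([594. , 207.7, 137.2]), array([583.8, 200. , 150.3]), array([582.6, 202.6, 159.5])]
rackhi (array([573.7, 270. ]), 172.57525634765625, 85.73797607421875, -32.8829345703125)
rack (array([551.5, 235.6]), 224.5939178466797, 172.86505126953125, 55.960845947265625)
```

View pics/crop0.png

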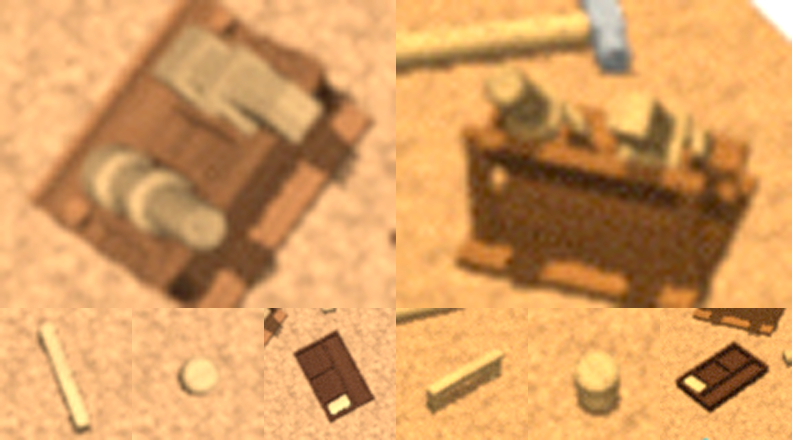

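Crop: the round leg is in the lower-left bay (rack +y side, top (167,187)) and the square leg in the other. The beech handle, knob and brown tray are confirmed. Next I'll do the knob, placing it first so the fingers stay clear of the handle.

```bash
cat >> h.py <<'E'
T=np.array([491.,77.]);TY=30.
def tray(x,y):
    a=np.radians(TY);return T+np.array([x*np.cos(a)-y*np.sin(a),x*np.sin(a)+y*np.cos(a)])
def goyaw(p,z,yaws):
    """move tool-down above p, choosing the yaw with the least joint travel"""
    q0=np.array(env.state()["qpos"]);best=None
    for y in yaws:
        q=env.inverse_kinematics([p[0],p[1],z],[180,0,y])
        if q is None: continue
        c=np.abs(np.array(q)-q0).max()+ .5*abs(q[5])
        if best is None or c<best[0]: best=(c,y)
    env.move_pose([p[0],p[1],z],[180,0,best[1]]);return best[1]
def lin(p,z,speed=150,**k): return env.move_linear([float(p[0]),float(p[1]),float(z)],speed=speed,**k)
def st(m=""):
    s=env.state();print(m,"t",round(s["t"],2),"pos",np.round(s["ee_pos"],1),"F",np.round(s["force"],1),"op",round(s["opening"],1),"gf",round(s["grasp_force"],1),"q6",round(s["qpos"][5]))
E
python3 - <<'E'
from h import *
k=(434.6,-304.2);b=tray(44,17)
env.move_gripper(66)
y=goyaw(k,110,[-90,90,-60,120]);st(y)
lin(k,18,200);st()
env.move_gripper(30,15);st("grip")
lin(k,90,200)
y=goyaw(b,90,[90,-90]);st(y)
lin(b,36,200)
print(lin(b,21,30,stop_force=3));st("down")
env.move_gripper(60)
st()
lin(b,110,200);st()
E
```

```text
90 t 3.12 pos [ 434.5 -305.2  110.6] F [ 0.4 -0.   0.6] op 66.1 gf 0.0 q6 -39
 t 3.73 pos [ 434.8 -305.    18.9] F [-0.1 -0.1  1. ] op 65.6 gf 0.0 q6 -39
grip t 4.26 pos [ 435.1 -304.6   19. ] F [-0.8  1.   4. ] op 39.6 gf 15.0 q6 -39
90 t 6.34 pos [520.7 112.8  89.7] F [-0.5 -0.2 -0.1] op 39.2 gf 15.0 q6 9
True
down t 7.22 pos [521.2 113.8  23.5] F [-0.3  0.2  3. ] op 39.6 gf 15.0 q6 9
 t 7.75 pos [520.4 113.6  22.6] F [ 1.4 -0.5  0.1] op 60.1 gf 0.0 q6 9
 t 8.33 pos [520.4 113.7 109.2] F [-0.1 -1.  -0.3] op 60.0 gf 0.0 q6 9
```

```bash
python3 - <<'E'
from h import *
np.set_printoptions(precision=1,suppress=True)
k=(679.8,-61.1);b=tray(0,-27);hy=21.
env.move_gripper(45)
y=goyaw(k,120,[hy,hy+180,hy-180]);st(y)
lin(k,19,200);st()
env.move_gripper(8,20);st("grip")
lin(k,100,200)
y=y+TY-hy
env.move_pose([b[0],b[1],100],[180,0,y]);st(y)
lin(b,38,200)
print(lin(b,21.5,30,stop_force=3));st("down")
env.move_gripper(34)
lin(b,120,200);st()
env.move_gripper(60)
env.move_pose([420,-150,300],[180,0,y])
ims=[]
for n in("top","side"):
    c=cams.camera(n);W=cloud(c);im=c["image"]
    np.savez(f"{n}1.npz",W=W,im=im)
    u,v=(230,206) if n=="top" else (231,191)
    ims.append(cv2.resize(im[v-34:v+34,u-34:u+34],(400,400),interpolation=cv2.INTER_CUBIC))
cv2.imwrite("pics/placed.png",np.clip(np.hstack(ims)*1.8,0,255).astype(np.uint8));st()
E
```

```text
21.0 t 9.74 pos [679.5 -60.4 119.9] F [-0.8  0.8 -0.3] op 45.0 gf 0.0 q6 61
 t 10.4 pos [680.3 -60.5  20.6] F [0.9 0.1 0.6] op 45.0 gf 0.0 q6 61
grip t 10.96 pos [680.1 -61.2  19.7] F [0.9 0.1 3. ] op 15.7 gf 20.0 q6 61
30.0 t 12.37 pos [504.8  53.3  99.4] F [ 1.1 -0.4 -0.2] op 15.9 gf 20.0 q6 62
True
down t 13.31 pos [504.9  53.7  24.3] F [ 1.  -0.   2.6] op 15.8 gf 20.0 q6 62
 t 14.45 pos [504.2  53.6 119. ] F [-0.7  0.1 -0.5] op 34.1 gf 0.0 q6 62
 t 16.26 pos [ 420.2 -149.1  298.4] F [ 0.7 -0.1 -0.2] op 60.0 gf 0.0 q6 36
```

View pics/placed.png

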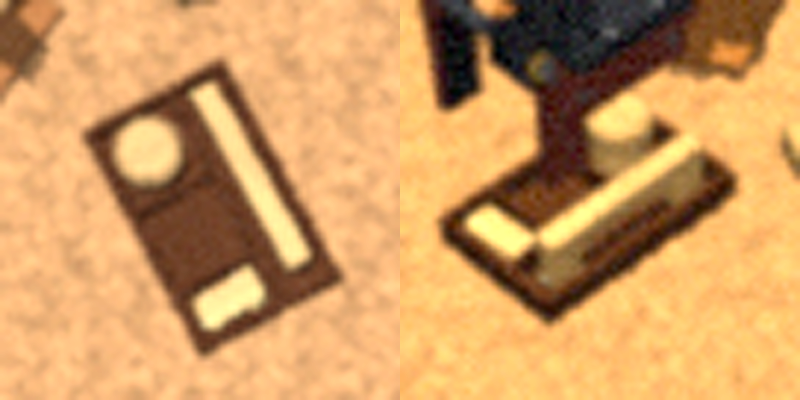

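Both parts are seated: the knob in the end bay at crop (147,150), and the handle along the long bay at (250,175). Now I'll fit the leg's axis.

```bash
cat > leg.py <<'E'
from fit import *
from scipy.optimize import least_squares
Ws=[np.load(f)["W"].reshape(-1,3)+[0,0,1] for f in("top0.npz","side0.npz","top1.npz")]
def axis(yaw):
    c,s=np.cos(yaw),np.sin(yaw);return np.array([-.643*c,-.643*s,.766]),np.array([-s,c,0])
def fitleg(Ws,yaw0=56.,p0=(511,253,151)):
    x=np.array([np.radians(yaw0),0,0]);p0=np.array(p0,float)
    # x: yaw, offset along rack-y and along board normal, of the top-end centre
    for it in range(4):
        tol=[14,9,7,6][it]
        a,e=axis(x[0]);n=np.cross(e,a);c=p0+x[1]*e+x[2]*n
        P=np.vstack([w[np.linalg.norm(w-c,axis=1)<80] for w in Ws]);d=P-c;s=d@a
        r=np.linalg.norm(d-np.outer(s,a),axis=1);P=P[(s<-6)&(s>-60)&(abs(r-14)<tol)]
        def f(x):
            a,e=axis(x[0]);n=np.cross(e,a);d=P-(p0+x[1]*e+x[2]*n);s=d@a
            return np.append(np.linalg.norm(d-np.outer(s,a),axis=1)-14,(np.degrees(x[0])-yaw0)*.5)
        R=least_squares(f,x,loss="soft_l1");x=R.x
    a,e=axis(x[0]);n=np.cross(e,a);c=p0+x[1]*e+x[2]*n
    P=np.vstack(Ws);d=P-c;s=d@a;r=np.linalg.norm(d-np.outer(s,a),axis=1)
    top=np.percentile(s[(r<11)&(abs(s)<25)],[50,90]) if ((r<11)&(abs(s)<25)).any() else None
    return c,np.degrees(x[0]),len(R.fun),np.sqrt(np.mean(R.fun**2)),top,a,e
if __name__=="__main__":
    for w in[[W] for W in Ws]+[Ws]:
        c,y,n,rms,top,a,e=fitleg(w);print(c,y,n,rms,"end s",top)
E
python3 leg.py
```

```text
[512.  253.9 152.1] 57.14825197326219 90 2.2604205720946395 end s [ 8.2 14.4]
[512.4 255.9 153.6] 51.6050766324114 67 2.22794494569505 end s [ 8.7 12.2]
[511.6 253.8 151.8] 56.129827599643804 85 2.2084636885736098 end s [ 9.1 13. ]
[511.8 254.3 152.2] 55.382430165018235 240 2.3644947120481774 end s [ 8.6 13.3]
```

```bash
cat > pick.py <<'E'
from h import *
from leg import axis
from scipy.spatial.transform import Rotation as Ro
E_=np.array([508.7,249.8,158.5]);YAW=56.
a,e=axis(np.radians(YAW));b=tray(-10,17)
def rpy(y,z):
    return Ro.from_matrix(np.stack([np.cross(y,z),y,z],1)).as_euler("xyz",degrees=True).tolist()
opts=[]
for s in(1,-1):
    o=rpy(s*e,-a);od=rpy(s*e,np.array([0,0,-1.]))
    q=[env.inverse_kinematics((E_+40*a).tolist(),o),env.inverse_kinematics((E_-37*a).tolist(),o),env.inverse_kinematics((E_-37*a+[0,0,130]).tolist(),o),env.inverse_kinematics([b[0],b[1],300.],od)]
    print(s,np.round(o),np.round(od),[None if x is None else np.round(x).tolist() for x in q])
    if all(x is not None for x in q): opts.append((abs(q[1][5])+abs(q[3][5]),s,o,od))
_,s,o,od=min(opts,key=lambda t:t[0]);print("use",s)
env.move_gripper(54)
env.move_pose((E_+45*a).tolist(),o);st()
print(env.move_linear((E_-37*a).tolist(),speed=80,stop_force=8));st()
env.move_gripper(15,30);st("grip")
p=np.array(env.state()["ee_pos"])
env.move_linear((p+[0,0,130]).tolist(),speed=120);st("up")
env.move_pose([b[0],b[1],240.],od);st("over");print("od",od)
ims=[]
for n in("top","side"):
    c=cams.camera(n);W=cloud(c);im=c["image"];np.savez(f"{n}2.npz",W=W,im=im)
    u,v=(215,195) if n=="top" else (238,160)
    ims.append(cv2.resize(im[v-60:v+60,u-50:u+50],(400,480),interpolation=cv2.INTER_CUBIC))
    m=near=(np.hypot(W[...,0]-b[0],W[...,1]-b[1])<40)&(W[...,2]>110)&(W[...,2]<232)
    P=W[m]
    for z in range(110,230,12):
        q=P[(P[:,2]>=z)&(P[:,2]<z+12)]
        if len(q)>3: print(n,z,len(q),np.round(q.mean(0)-[b[0],b[1],0],1),np.round(q.min(0)[:2]-b,1),np.round(q.max(0)[:2]-b,1))
cv2.imwrite("pics/over.png",np.clip(np.hstack(ims)*1.8,0,255).astype(np.uint8));st()
E
python3 pick.py
```

```text
1 [-180.   40. -124.] [ 180.    0. -124.] [[1.0, -32.0, 114.0, 33.0, 75.0, -147.0], [7.0, -25.0, 115.0, 32.0, 65.0, -146.0], [7.0, -26.0, 102.0, 30.0, 76.0, -139.0], [6.0, -11.0, 78.0, 0.0, 113.0, -140.0]]
-1 [180. -40.  56.] [180.   0.  56.] [[1.0, -32.0, 114.0, 33.0, 75.0, 33.0], [7.0, -25.0, 115.0, 32.0, 65.0, 34.0], [7.0, -26.0, 102.0, 30.0, 76.0, 41.0], [6.0, -11.0, 78.0, -0.0, 113.0, 40.0]]
use -1
 t 18.04 pos [493.  225.3 193.8] F [-1.  -0.2  0.6] op 54.0 gf 0.0 q6 33
False
 t 19.22 pos [522.2 269.4 130.8] F [0.  0.3 0.6] op 53.7 gf 0.0 q6 34
grip t 19.75 pos [522.1 269.5 130.4] F [-0.8 -1.2  1.6] op 27.1 gf 30.0 q6 34
up t 20.98 pos [521.8 269.4 259. ] F [-0.8  0.1 -1.4] op 27.4 gf 30.0 q6 41
over t 21.73 pos [474.   87.6 239.1] F [-0.7 -0.9 -1.2] op 27.4 gf 30.0 q6 40
od [180.0, 0.0, 56.000000000000014]
top 134 6 [-10.4 -13.  139. ] [-18.9 -18.6] [ 3.4 -6.1]
top 146 9 [ -9.9 -14.7 152.7] [-17.8 -19.2] [ -1.8 -10. ]
side 122 19 [  1.9 -11.7 129.5] [-17.  -17.6] [19.  -0.6]
side 134 34 [ -1.  -12.7 139.3] [-18.8 -20.5] [20.2  1.7]
side 146 57 [ -0.3  -9.2 151.9] [-18.5 -22.1] [20.7 13.7]
side 158 28 [ -0.7  -7.  163.4] [-12.  -13.5] [14.9  0.1]
side 170 22 [  0.5  -8.4 176.3] [-12.6 -13.1] [11.3  4.5]
side 182 22 [ -2.4  -8.1 187.3] [-12.9 -13.2] [12.1  2.5]
side 194 29 [  0.4 -11.  202.4] [-18.3 -21. ] [21.2 16.5]
side 206 49 [ -1.1  -8.  211.1] [-18.1 -19.5] [19.6 11. ]
side 218 26 [ -1.4  -8.3 224.1] [-13.  -15.4] [14.2  4.2]
 t 21.82 pos [473.6  87.5 239.3] F [ 0.7  0.4 -1.2] op 27.5 gf 30.0 q6 40
```

View pics/over.png

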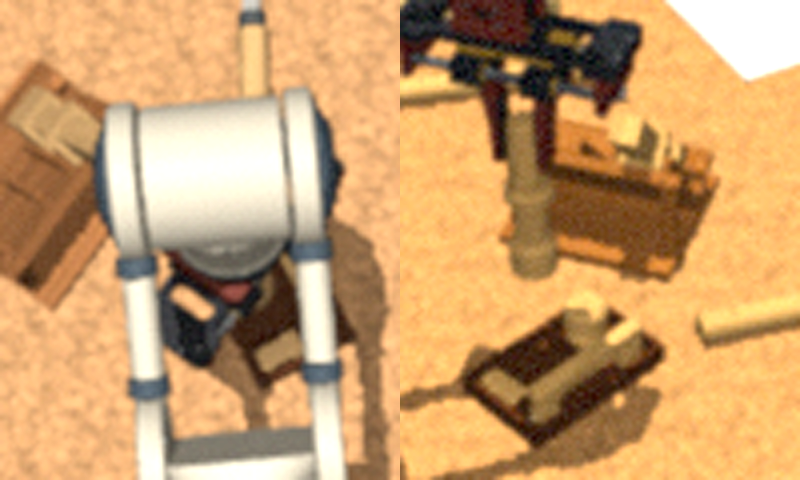

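The leg hangs upright and centred over the bay (side crop foot at (535,265)). Measured offsets are under about 1 mm, so I'll lower it.

```bash
python3 - <<'E'
from h import *
b=tray(-10,17)
lin(b,145,120);st()
print(lin(b,108,25,stop_force=3));st("down")
env.sleep(.2);st()
env.move_gripper(50);st("rel")
lin(b,235,150)
env.move_pose([420,-170,320],[180,0,30]);env.sleep(.3)
ims=[]
for n in("top","side"):
    c=cams.camera(n);W=cloud(c);im=c["image"]
    u,v=(230,206) if n=="top" else (231,181)
    ims.append(cv2.resize(im[v-44:v+44,u-44:u+44],(400,400),interpolation=cv2.INTER_CUBIC))
    m=(np.hypot(W[...,0]-b[0],W[...,1]-b[1])<60)&(W[...,2]>50)
    P=W[m]
    for z in range(50,170,20):
        q=P[(P[:,2]>=z)&(P[:,2]<z+20)]
        if len(q)>3: print(n,z,len(q),np.round(q.min(0)-[*b,0],1),np.round(q.max(0)-[*b,0],1))
cv2.imwrite("pics/final.png",np.clip(np.hstack(ims)*1.8,0,255).astype(np.uint8));st()
E
```

```text
t 22.77 pos [474.3  86.8 146. ] F [ 0.4 -0.   0.1] op 27.6 gf 30.0 q6 40
True
down t 23.77 pos [473.9  86.6 118.4] F [ 0.9 -0.6  2.9] op 27.4 gf 30.0 q6 40
 t 23.98 pos [473.9  86.6 118.4] F [ 2.  -0.2  4.9] op 27.6 gf 30.0 q6 40
rel t 24.53 pos [473.1  86.6 117.3] F [-0.2 -0.8  0.7] op 50.2 gf 0.0 q6 40
top 50 27 [ -6.  -56.5  50. ] [41.5 43.4 55.4]
top 70 35 [-22.  -20.3  74.4] [ 9.1 16.6 89.8]
top 90 17 [-16.4 -17.2  90.2] [ 11.1  12.4 109.3]
top 110 7 [-15.6 -11.6 110.6] [ -9.6   8.3 129.1]
top 130 22 [-15.  -12.7 131.3] [ 12.1   9.6 149.6]
top 150 44 [-12.1 -12.7 150. ] [  8.1  13.  160. ]
side 50 4 [-12.5  -6.4  51.1] [-9.1 -0.8 67.4]
side 70 12 [-17.3 -15.3  71.3] [-11.4  14.6  89.9]
side 90 11 [-16.2 -10.4  90.3] [ -9.1  -1.2 109.2]
 t 26.93 pos [ 420.2 -169.6  319.9] F [-0.3  0.4 -0. ] op 49.6 gf 0.0 q6 34
```

View pics/final.png

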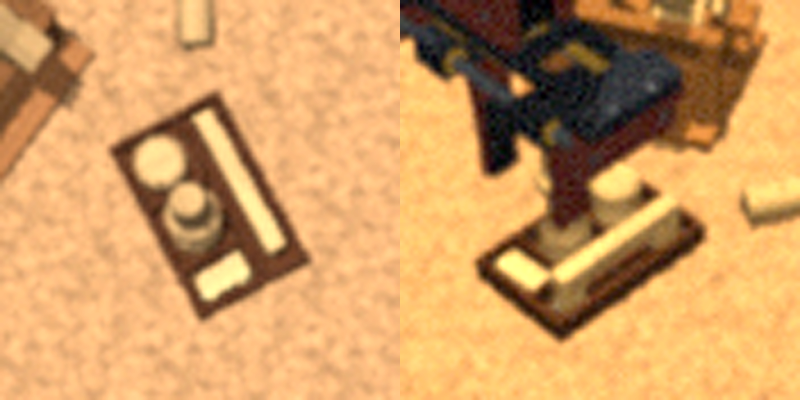

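The leg stands upright in the middle bay (top crop (192,215)), with the knob and handle still in place.

```bash
python3 -c "
from rig import env
print(env.close_job())"
```

```text
the job is handed in; nothing more can be done
None
```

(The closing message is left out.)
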